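Unlock the carver's chest drawer and put the sharpening stone away

ROBOT

A 6-joint arm with a two-finger parallel gripper is mounted at the origin on the work surface. World frame = base frame: x ahead of the robot, y to its left, z up, the work surface at z = 0. Lengths are in m, angles in rad, forces in N, time in s.
With the tool pointing down it reaches from about 0.375 to 0.825 m from the base axis. Payload 5.5 kg.
Tool frame: the origin (TCP) lies at the very end of the fingers, on their centre line; the grasp point (between the pads) lies 19 mm behind it; z points along the fingers, y is the direction in which the jaws open and shut (so a half turn about z gives the same grasp; the last joint's range is limited). The gripper opens to 85 mm and grips with 20 to 120 N. Pads are 22 mm wide; open, the fingers measure 114 mm over their backs; the gripper's body (76 mm by 85 mm) begins 54 mm behind the grasp point. The pads swing forward as they close: fully open they stand 13 mm farther back than shut.
Start: joints at [1.176, 0.314, -0.047, 1.21, 0, 1.571], TCP at [0.231, 0.554, 0.231] pointing down, gripper open.
Joint ranges: [-2.67, 2.67], [-0.69, 1.73], [-1.03, 1.25], [-2.08, 2.16], [-1.42, 1.45], [-3.14, 3.14]. Speed limits (rad/s): [2.39, 2.39, 3.01, 3.14, 3.14, 3.14].

INTERFACE

Orientations are given as a rotation vector (axis times angle).
In Python, from cell import sense, capture, sign_off, boxes_of gives the robot as it stands.
- The arm moves only by the tool arm_command, never from a script. Its argument "increments" is a list of rows, each a list of 5 numbers: the opening in per cent of the stroke, from 0 (shut) to 100 (fully open), then the shift along the world's x, y, z in mm, then the turn about the world's z in rad. In form: [[hand, x, y, z, twist], ...]. A call has 1 to 5 rows; each row is the pose to reach, as a shift and turn from the pose commanded when the call began; what a row does not reach only later rows make up. A row lasts 1/10 s, in which the tool goes at most 50 mm and 8.59 degrees, less where a joint would pass 70% of its speed; a pose out of reach is approached as far as the arm can. A call with a gripper value outside its range is refused whole. The fingers move at their own pace and stop on an object; "squeeze" is the grip in N (left out, the last holds). Time passes only in rows, so rows that repeat a pose let the fingers close. It gives the time, the measured TCP pose, the force and the opening at its end, in the units of the state.
- sense(): the state, without advancing time (a new reading comes with each control period).
- capture(name): name is "scene" or "top"; returns a dict with "img" (400x640x3 uint8, blue, green, red), "camera_matrix" (3x3 intrinsics, pixels), "R" (3x3) and "t" (3): a world point X has camera coordinates R X + t. Camera axes: x right, y down, z forward; pixel columns grow to the right and rows downward; lengths in m; the calibration is good to about 2 mm. A picture is of the moment at which its call begins. There is no depth.
- sign_off(): hands the job in, once; it reports no verdict.
Trained networks look in the newest picture that a camera, given by its name, has taken for a name from the list of things; names that differ only in an ending like _2 or _b are one class to them, and where a whole thing is asked for, a point or a joint stands for the part that bears it (a point fixed in the world has none). Each returns a list of dicts, best first, with "conf" (0 to 1); they miss things now and then, are a little off and sometimes report something else, mostly with a low value. They report only what shows in the picture. A call takes as long as a camera call.
- boxes_of(camera, query): "xy" ([column, row] in pixels, amid what is visible of it).
The state is a dict: "time": time; "joint_pos": joint angles; "joint_velocities": joint speeds; "tau": joint torques, N m; "tool_pos": TCP position; "tool_rot": TCP orientation; "force": force on the tool from outside, world axes, zero at the start; "moment": the same for the moment, N m; "finger_gap": opening from 0.0 (shut) to 1.0 (fully open).
Only numpy, scipy, OpenCV 4.12 (cv2) and the standard library are available. Lean on these libraries where they do the work, as an engineer would, in place of code of your own. Each camera call takes 0.05 s, during which the arm holds its last target. There are 200 camera calls.

TASK

Put the sharpening stone away in the locked drawer of the tool chest: open the chest's lid until it stands up by itself, lift the brass stay near the lid's hinge well up so that it frees the drawer, and only then pull the drawer out as far as it goes. Set the stone down inside the drawer, flat and right side up (do not drop it in), and leave the lid open, the stay up and the drawer out. Do not disturb the other things on the bench or on the chest.

Things in the scene. Friction and masses are not known exactly. Their poses are not given: they have to be found in the camera images.
- chest: Brown wooden tool chest fixed to the bench, 260 (x) x 240 (y) mm, origin on the bench. Its own x runs from the drawer front (x = -140) to the hinged rear (x = +120), y along the hinge, z up; the drawer faces about to the robot's right. The front part (x -140 to -12) has a fixed plywood deck 77 high, the rear part is an open well (inside x 0 to +108, y -108 to +108) with rims 125 high, covered by the lid
- lid (a joint): Lid angle about its rear hinge, rad: 0 closed, up to 1.9 (leaning back past upright). It may start a little ajar. Stiff hinge: stays at any angle, takes about 5 N at the tab. Lid 134 x 240 x 12 mm, hinge axis parallel to the chest's y
- lid_hinge (a point): Point on the lid's hinge axis, mid width: at the chest's x +120, z 125.5
- lid_tab (a point): Middle of the green tab on the lid's free edge: 26 mm wide along the hinge, sticks out 32 mm, 12 thick; 151 mm from the hinge along the lid and 6 above the lid's underside. Pinched on its two sides it can turn between the fingers as the lid swings. When closed it stands 48 mm over the deck
- stay (a joint): Angle of the brass locking stay in the well under the lid, rad: 0 down (its hook holds the drawer's steel catch), up to 0.75 raised; above 0.3 the drawer is free. Stiff pivot, stays where it is left, about 2 N to lift. Its axis is parallel to the lid's hinge, and its free end points to the drawer front
- stay_pivot (a point): Pivot of the stay: at the chest's x +103, y 0, z 60
- stay_grip (a point): Grip point on the upright brass tab at the stay's free end, 85 mm in front of the pivot and 36 above it when down: tab 24 wide along the hinge, 14 thick, 34 tall, its top 12 mm above this point. Pinched on its 24 mm sides it can turn between the fingers as the stay swings up
- drawer (a joint): How far the drawer is out, m: 0 shut, 0.12 full out. It slides along the chest's -x, friction about 3 N, no spring
- drawer_pull (a point): Middle of the green wooden pull on the drawer front: 28 mm wide along the chest's y, sticks out 34 mm, 18 high, centre 56 above the bench and (shut) at the chest's x -160
- drawer_in (a point): Centre of the drawer's inner floor (top of the floor, 14 mm above the bench), axes as the chest's. Inside it is 122 (x) x 194 (y) mm, walls up to 56 above the bench, front to 68; the drawer has to be out for its inside to be reached
- stone: The sharpening stone: blue-grey stone slab on a dark wooden holder, 150 (x) x 46 (y) x 52 high mm, 0.5 kg, the slab 42 wide above 34 mm height. Origin at the centre of its underside
- plane: Small wooden plane, bystander, 150 x 44 x 51 mm, origin under its centre. Stone, plane and blank lie side by side in any order
- blank: Pale timber blank, bystander, 140 x 48 x 59 mm, origin under its centre
- glue: Yellow glue bottle, bystander, 60 dia x 160 high mm, stands beside the drawer's path
- mug: Blue mug, bystander, 76 dia x 85 high mm, stands close behind the hinged side of the chest; the opened lid passes well above it
- knife: Carving knife lying on the chest's deck near one side, bystander, 100 x 18 x 14 mm
- bust: Turned wooden figure, bystander, 70 dia x 133 high mm, standing behind the chest's lid
- brush: Bench brush, bystander, 200 mm long, lying beyond the row of blocks

How it is judged:
By the outcome, as a careful person would: the job done as asked, in the order asked, and still so for the second after the job is handed in, with the robot touching nothing.
It also fails if it takes over 72 s, if anything falls off the work surface, if the arm or the gripper's body presses on something with over 40 N, if the wrist force passes 120 N, or if a joint passes its speed limit or range.

## Working session

There is one attempt and no reset: what is moved stays moved. The work goes in short steps, Python scripts to look and compute and a tool call to move; the robot and the scene stay as the last step left them, time stands still between calls to the robot, and variables do not carry over. Pictures are saved under pics/ and viewed, about 8 in all and at most 12, crops included, and the job is handed in when it is done.

Besides the shell and the picture viewer there is one more tool, called after "Emit:" by a JSON object that holds its "api" and its "payload", one argument or row to a line. arm_command: Moves the arm, as the interface text tells. Its arguments: {"type":"object","properties":{"increments":{"type":"array","items":{"type":"array","items":{"type":"number"}}},"squeeze":{"type":"number"}},"required":["increments"]}

```bash
mkdir -p pics; cat > h.py <<'E'
import numpy as np, cv2
from cell import sense, capture, sign_off, boxes_of
def ray(c,px):
    d=np.linalg.inv(c["camera_matrix"])@np.array([px[0],px[1],1.]); R=np.array(c["R"])
    return -R.T@np.array(c["t"]), R.T@d
def atz(c,px,z):
    o,d=ray(c,px); return o+d*(z-o[2])/d[2]
def proj(c,X):
    p=np.array(c["camera_matrix"])@(np.array(c["R"])@np.array(X).T+np.array(c["t"])[:,None]); return (p[:2]/p[2]).T
def tri(c1,p1,c2,p2):
    o1,d1=ray(c1,p1);o2,d2=ray(c2,p2)
    s=np.linalg.lstsq(np.c_[d1,-d2],o2-o1,rcond=None)[0]
    a=o1+s[0]*d1;b=o2+s[1]*d2
    return (a+b)/2,np.linalg.norm(a-b)
E
python3 - <<'E'
from h import *
C={}
for n in("scene","top"):
    C[n]=capture(n); cv2.imwrite(f"pics/{n}0.png",C[n]["img"])
    print(n,ray(C[n],(320,200)))
print(C["top"]["camera_matrix"])
for q in "chest lid lid_tab lid_hinge stay_grip drawer_pull stone plane blank glue mug knife bust brush".split():
    b={n:boxes_of(n,q)[:2] for n in C}
    print(q,{n:[(np.round(x["xy"]).tolist(),round(x["conf"],2)) for x in v] for n,v in b.items()})
    if b["scene"] and b["top"]: 
        X,e=tri(C["scene"],b["scene"][0]["xy"],C["top"],b["top"][0]["xy"]); print("   ",X.round(3),round(e,4))
print(sense())
E
```

```text
scene (array([ 1.57757321, -0.18136685,  0.81368071]), array([-0.79437172,  0.23173653, -0.5615296 ]))
top (array([0.35946829, 0.12048392, 1.29179166]), array([ 0.18037231, -0.00418096, -0.98370988]))
[[448.65861438   0.         316.72472362]
 [  0.         448.65861438 193.92256107]
 [  0.           0.           1.        ]]
chest {'scene': [([354.0, 209.0], 0.58)], 'top': [([296.0, 204.0], 0.62), ([450.0, 164.0], 0.61)]}
    [0.577 0.196 0.054] 0.0263
lid {'scene': [([367.0, 177.0], 0.77)], 'top': [([176.0, 209.0], 0.68), ([270.0, 199.0], 0.58)]}
    [0.513 0.381 0.133] 0.2138
lid_tab {'scene': [([368.0, 179.0], 0.83)], 'top': [([270.0, 200.0], 0.95), ([317.0, 240.0], 0.52)]}
    [0.567 0.25  0.141] 0.0067
lid_hinge {'scene': [([368.0, 179.0], 0.73)], 'top': [([266.0, 200.0], 0.56)]}
    [0.566 0.255 0.139] 0.0011
stay_grip {'scene': [([363.0, 200.0], 0.67)], 'top': [([354.0, 151.0], 0.71)]}
    [0.717 0.101 0.199] 0.146
drawer_pull {'scene': [([295.0, 211.0], 0.56)], 'top': [([349.0, 210.0], 0.58), ([178.0, 208.0], 0.41)]}
    [0.559 0.039 0.072] 0.0072
stone {'scene': [([161.0, 2
[... 877 characters left out ...]
0.95)]}
    [ 0.72  -0.271  0.006] 0.0069
{'time': 1.5, 'joint_pos': array([ 1.17600492e+00,  3.13500454e-01, -4.71155633e-02,  1.21015564e+00,
       -4.43002601e-07,  1.57080460e+00]), 'joint_velocities': array([-0.00049165,  0.00099414, -0.00040425, -0.0003226 ,  0.00083718,
       -0.00026235]), 'tau': array([-1.30979679e-03, -5.39451957e+01,  3.40041196e+01,  1.44659141e-03,
       -2.15021423e-04,  2.77943897e-06]), 'tool_pos': array([0.23077248, 0.55385312, 0.23129239]), 'tool_rot': array([6.16129171e-01, 3.08057724e+00, 3.78630827e-05]), 'force': array([ 0.43054344,  0.22815335, -0.20228685]), 'moment': array([ 0.02278085,  0.03160003, -0.01455603]), 'finger_gap': 1.0012807363661875}
```

```bash
python3 - <<'E'
import cv2,numpy as np
t=cv2.imread("pics/top0.png");s=cv2.imread("pics/scene0.png")
cv2.imwrite("pics/t0c.png",cv2.resize(t[110:330,150:550],None,fx=2,fy=2,interpolation=cv2.INTER_CUBIC))
cv2.imwrite("pics/s0c.png",cv2.resize(s[120:320,120:480],None,fx=2.2,fy=2.2,interpolation=cv2.INTER_CUBIC))
E
```

```text
(no output)
```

View pics/t0c.png

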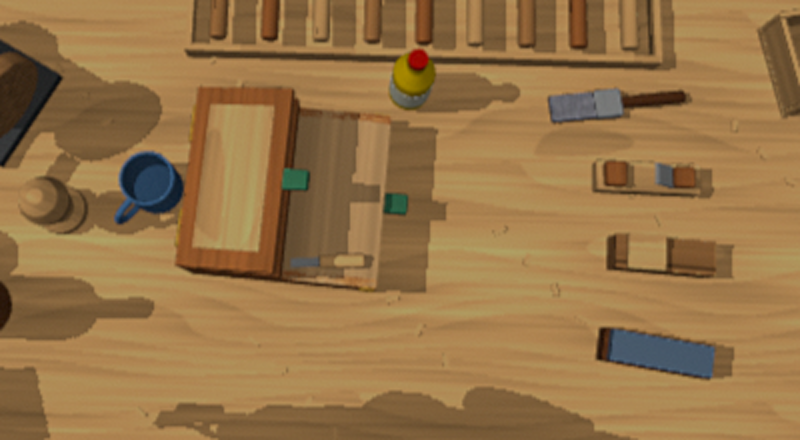

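View pics/s0c.png

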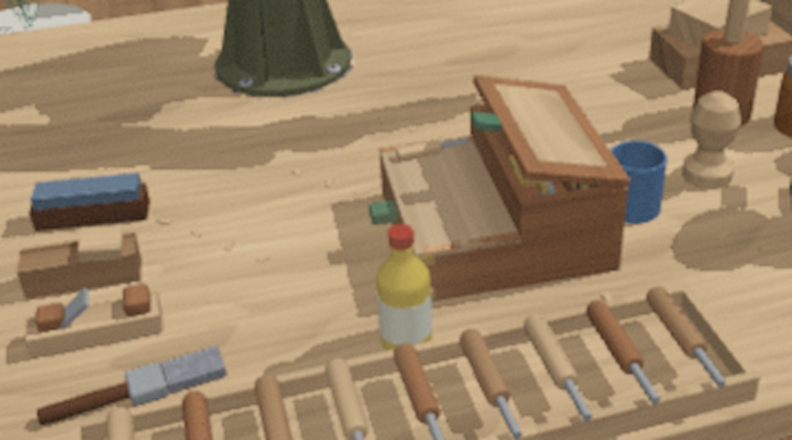

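Top view: the chest sits left with its drawer facing right, and the knife lies on the deck's near side. The blocks on the right are, from far to near, the plane, the blank and the blue stone (stone at full-frame px ~(478,287)). The scene view shows the lid ajar. I'll fit the chest pose from the green blobs and hand-read corners.

```bash
cat > fit.py <<'E'
from h import *
from scipy.optimize import least_squares
C={n:capture(n) for n in("scene","top")}
def blobs(n):
    h=cv2.cvtColor(C[n]["img"],cv2.COLOR_BGR2HSV)
    m=cv2.inRange(h,(68,90,30),(95,255,255))
    k,l,st,ce=cv2.connectedComponentsWithStats(m)
    return [(ce[i].round(1).tolist(),int(st[i,4])) for i in range(1,k) if st[i,4]>15]
B={n:blobs(n) for n in C}; print(B)
T=lambda x,y:(150+x/2,110+y/2); S=lambda x,y:(120+x/2.2,120+y/2.2)
def chest(p,X):
    c,s=np.cos(p[2]),np.sin(p[2]); X=np.array(X,float)/1000
    return np.array([p[0]+c*X[0]-s*X[1],p[1]+s*X[0]+c*X[1],X[2]])
def lid(th,r,y,h): return (120-r*np.cos(th)+h*np.sin(th), y, 125.5+r*np.sin(th)+h*np.cos(th))
near=lambda n,q:min(B[n],key=lambda b:np.hypot(b[0][0]-q[0],b[0][1]-q[1]))[0]
O=[("top",near("top",(348,211)),lambda t:(-160,0,60)),("scene",near("scene",(293,216)),lambda t:(-162,0,58)),
("top",near("top",(297,200)),lambda t:lid(t,151,0,10)),("scene",near("scene",(340,175)),lambda t:lid(t,153,0,6)),
("top",T(390,118),lambda t:(-140,-120,77)),("top",T(376,290),lambda t:(-140,120,77)),
("scene",S(380,150),lambda t:(-140,120,77)),("scene",S(428,250),lambda t:(-140,-120,77)),("scene",S(620,272),lambda t:(120,-120,0)),
("top",T(298,90),lambda t:lid(t,134,-120,12)),("top",T(277,276),lambda t:lid(t,134,120,12)),
("scene",S(475,77),lambda t:lid(t,134,120,12)),("scene",S(520,180),lambda t:(-12,-120,125))]
f=lambda p:np.concatenate([proj(C[n],chest(p,g(p[3]))[None])[0]-q for n,q,g in O])
r=least_squares(f,[.58,.2,1.49,.3],loss="soft_l1",f_scale=1.5)
p=r.x;print("pose",p.round(4));
for o,e in zip(O,f(p).reshape(-1,2)):print(o[0],np.round(o[1]),e.round(1))
np.save("p.npy",p)
for nm,X in dict(tab=lid(p[3],151,0,6),hinge=(120,0,125.5),grip=(18,0,96),pull=(-160,0,56)).items():print(nm,chest(p,X).round(4))
# stone
h=cv2.cvtColor(C["top"]["img"],cv2.COLOR_BGR2HSV);m=cv2.inRange(h,(95,60,40),(125,255,255));m[:,:420]=0;m[:260]=0
q=cv2.findContours(m,0,2)[0];q=max(q,key=cv2.contourArea)
bx=cv2.boxPoints(cv2.minAreaRect(q));W=np.array([atz(C["top"],b,.052)[:2] for b in bx]);print(bx.round(1).tolist(),W.round(4).tolist(),W.mean(0))
E
python3 fit.py
```

```text
{'scene': [([146.0, 46.8], 15266), ([628.5, 4.8], 226), ([328.9, 32.5], 1986), ([441.7, 8.2], 29), ([269.5, 75.2], 241), ([525.0, 198.1], 2285)], 'top': [([117.4, 140.3], 1508), ([297.4, 199.5], 117), ([347.5, 211.5], 90)]}
pose [0.5638 0.1958 1.5018 0.2244]
top [348. 212.] [0.6 0.8]
scene [270.  75.] [ 22.3 139.3]
top [297. 200.] [0.9 1.2]
scene [270.  75.] [ 68.6 100.1]
top [345. 169.] [ 0.  -0.6]
top [338. 255.] [-0.5 -0.4]
scene [293. 188.] [-1.1 -2.6]
scene [315. 234.] [-6.6  0.1]
scene [402. 244.] [-1.1 -2.6]
top [299. 155.] [-2.4 -0. ]
top [288. 248.] [-2.  -0.8]
scene [336. 155.] [-1.8 -1.4]
scene [356. 202.] [-0.3  9.5]
tab [0.562  0.17   0.1649]
hinge [0.572  0.3155 0.1255]
grip [0.565  0.2138 0.096 ]
pull [0.5527 0.0362 0.056 ]
[[453.0, 289.29998779296875], [455.6000061035156, 274.3999938964844], [507.3999938964844, 283.3999938964844], [504.79998779296875, 298.29998779296875]] [[0.3516, -0.251], [0.3915, -0.2593], [0.3714, -0.3989], [0.3317, -0.3897]] [ 0.36154364 -0.32471356]
```

Emit:
{"api": "arm_command", "payload": {
  "increments": [
    [100,30,-36,0,-0.12],
    [100,60,-71,0,-0.24],
    [100,90,-106,0,-0.36],
    [100,120,-142,0,-0.5],
    [100,150,-177,0,-0.62]
  ],
  "squeeze": 50
}}

```text
time: 2.1
tool_pos: [0.3817, 0.3754, 0.2315]
tool_rot: [1.533, 2.742, 0.001]
force: [0.3, 0.4, -0.1]
finger_gap: 0.998
```

Emit:
{"api": "arm_command", "payload": {
  "increments": [
    [70,30,-36,0,-0.12],
    [70,60,-71,0,-0.24],
    [70,90,-106,0,-0.36],
    [70,120,-142,0,-0.5],
    [70,150,-177,0,-0.625]
  ]
}}

```text
time: 2.6
tool_pos: [0.5318, 0.1981, 0.2316]
tool_rot: [2.303, 2.137, 0.001]
force: [0.2, 0.1, 0.4]
finger_gap: 0.698
```

Emit:
{"api": "arm_command", "payload": {
  "increments": [
    [70,31,-36,-16,0],
    [70,31,-36,-26,0],
    [70,31,-36,-26,0]
  ]
}}

```text
time: 2.9
tool_pos: [0.5611, 0.1625, 0.2034]
tool_rot: [-2.298, -2.14, 0.004]
force: [0.8, 0.0, -0.8]
finger_gap: 0.702
```

```bash
python3 - <<'E'
from h import *
C={}
for n in("scene","top"): C[n]=capture(n)
a=C["top"]["img"][130:280,220:400];b=C["scene"]["img"][100:250,260:440]
cv2.imwrite("pics/1.png",cv2.resize(np.vstack([a,b]),None,fx=2,fy=2,interpolation=cv2.INTER_CUBIC)) 
s=sense();print(s["time"],s["tool_pos"],s["tool_rot"],s["joint_pos"],s["force"])
E
```

```text
3.0 [0.56101179 0.16429863 0.20519332] [-2.29558011e+00 -2.14354139e+00  1.17843223e-03] [ 2.84671692e-01  2.96563292e-01 -1.29986841e-01  1.14528477e+00
  3.93995036e-04  1.92394051e+00] [-0.03395125 -1.0347964   0.79513802]
```

View pics/1.png

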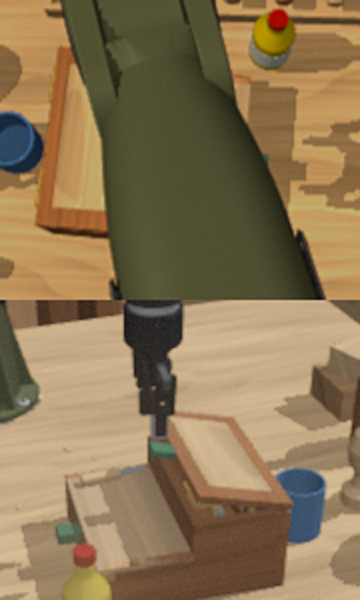

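The scene view shows the fingers right over the green tab (crop ~(163,450)), with the top view blocked by the arm. Next: descend and pinch.

Emit:
{"api": "arm_command", "payload": {
  "increments": [
    [70,0,0,-25,0],
    [70,0,0,-45,0],
    [70,0,0,-56,0],
    [70,0,0,-56,0]
  ]
}}

```text
time: 3.4
tool_pos: [0.5603, 0.1646, 0.1484]
tool_rot: [-2.294, -2.145, 0.003]
force: [0.1, 0.4, 0.2]
finger_gap: 0.698
```

Emit:
{"api": "arm_command", "payload": {
  "increments": [
    [10,0,0,0,0],
    [10,0,0,0,0],
    [10,0,0,0,0],
    [10,0,0,0,0],
    [10,0,0,0,0]
  ]
}}

```text
time: 3.9
tool_pos: [0.5651, 0.1643, 0.1513]
tool_rot: [2.294, 2.141, 0.008]
force: [6.9, -0.1, -1.1]
finger_gap: 0.297
```

```bash
python3 - <<'E'
import numpy as np
p=np.load("p.npy");c,s=np.cos(p[2]),np.sin(p[2])
def P(th,r=157,h=6):
    x=120-r*np.cos(th)+h*np.sin(th);z=125.5+r*np.sin(th)+h*np.cos(th)
    return np.array([c*x,s*x,z])
t0=p[3]
print(t0)
for th in np.r_[t0,np.arange(.35,1.86,.125)]:print(round(th,3),(P(th)-P(t0)).round(0))
E
```

```text
0.22439322858312225
0.224 [0. 0. 0.]
0.35 [ 0.  6. 19.]
0.475 [ 1. 15. 36.]
0.6 [ 2. 25. 53.]
0.725 [ 3. 38. 68.]
0.85 [ 4. 52. 81.]
0.975 [ 5. 68. 93.]
1.1 [  6.  86. 102.]
1.225 [  7. 104. 109.]
1.35 [  8. 123. 114.]
1.475 [ 10. 142. 116.]
1.6 [ 11. 162. 116.]
1.725 [ 13. 181. 113.]
1.85 [ 14. 200. 108.]
```

Emit:
{"api": "arm_command", "payload": {
  "increments": [
    [10,4,6,19,0],
    [10,5,15,36,0],
    [10,6,25,53,0],
    [10,7,38,68,0],
    [10,7,38,68,0]
  ]
}}

```text
time: 4.4
tool_pos: [0.5677, 0.2034, 0.2185]
tool_rot: [-2.294, -2.144, 0.001]
force: [-4.9, 0.3, -1.3]
finger_gap: 0.289
```

Emit:
{"api": "arm_command", "payload": {
  "increments": [
    [10,0,14,13,0],
    [10,0,30,25,0],
    [10,1,48,34,0],
    [10,2,66,41,0],
    [10,3,85,46,0]
  ]
}}

```text
time: 4.9
tool_pos: [0.5733, 0.2853, 0.2636]
tool_rot: [2.294, 2.138, -0.002]
force: [7.9, -5.1, -10.5]
finger_gap: 0.288
```

Emit:
{"api": "arm_command", "payload": {
  "increments": [
    [10,1,19,2,0],
    [10,2,39,2,0],
    [10,3,58,-1,0],
    [10,3,58,-1,0]
  ]
}}

```text
time: 5.3
tool_pos: [0.5775, 0.3463, 0.2637]
tool_rot: [2.293, 2.142, 0.008]
force: [6.8, 0.2, 0.3]
finger_gap: 0.291
```

```bash
python3 - <<'E'
from h import *
C=capture("scene")
cv2.imwrite("pics/2.png",cv2.resize(C["img"][60:270,240:480],None,fx=2,fy=2,interpolation=cv2.INTER_CUBIC)) 
E
```

```text
(no output)
```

View pics/2.png

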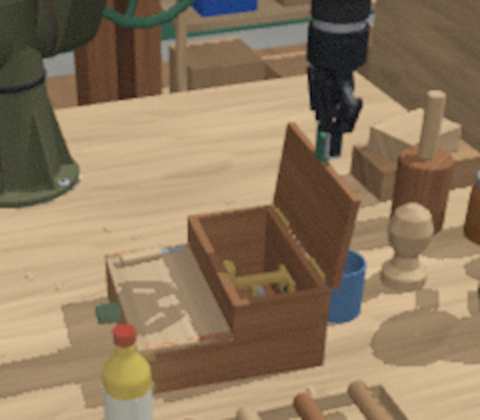

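The lid stands upright, leaning back about 1.73 rad, still held by its tab. The brass stay is visible in the well with its tab at crop (228,272). Next: release, rise, and go over the stay.

Emit:
{"api": "arm_command", "payload": {
  "increments": [
    [60,0,0,0,0],
    [60,0,0,0,0],
    [60,0,0,20,0],
    [60,0,0,60,0],
    [60,0,-35,65,0]
  ]
}}

```text
time: 5.85
tool_pos: [0.576, 0.3133, 0.3322]
tool_rot: [2.292, 2.148, 0.012]
force: [1.2, -0.2, 0.4]
finger_gap: 0.601
```

Emit:
{"api": "arm_command", "payload": {
  "increments": [
    [60,-5,-40,0,0],
    [60,-10,-80,0,0],
    [60,-11,-100,-40,0],
    [60,-11,-100,-80,0],
    [60,-11,-100,-120,0]
  ]
}}

```text
time: 6.35
tool_pos: [0.5639, 0.2089, 0.2073]
tool_rot: [2.298, 2.141, 0.003]
force: [0.8, 0.3, 0.1]
finger_gap: 0.598
```

```bash
python3 - <<'E'
from h import *
C={n:capture(n) for n in("scene","top")}
a=C["scene"]["img"][130:260,280:440].copy()
p=np.load("p.npy");c,s=np.cos(p[2]),np.sin(p[2])
def W(x,y,z): return [p[0]+(c*x-s*y)/1e3,p[1]+(s*x+c*y)/1e3,z/1e3]
for X in [(18,0,108),(18,-12,96),(18,12,96),(103,0,60),(0,-108,125),(0,108,125)]:
    q=proj(C["scene"],np.array([W(*X)]))[0]; print(X,np.array(W(*X)).round(3),q.round(1))
    cv2.circle(a,(int(round(q[0]-280)),int(round(q[1]-130))),0,(0,0,255),-1)
cv2.imwrite("pics/3.png",cv2.resize(a,None,fx=4.5,fy=4.5,interpolation=cv2.INTER_NEAREST))
for n in C:print(boxes_of(n,"stay_grip")[:2])
s=sense();print(s["time"],s["tool_pos"],s["force"])
E
```

```text
(18, 0, 108) [0.565 0.214 0.108] [353.8 190.7]
(18, -12, 96) [0.577 0.213 0.096] [355.  196.5]
(18, 12, 96) [0.553 0.215 0.096] [352.5 192. ]
(103, 0, 60) [0.571 0.299 0.06 ] [381.6 200.5]
(0, -108, 125) [0.671 0.188 0.125] [359.2 208.1]
(0, 108, 125) [0.456 0.203 0.125] [337.8 167.6]
[{'xy': [365.9, 199.2], 'conf': 0.55}]
[]
6.55 [0.56341416 0.20971477 0.20803763] [0.28641006 0.38349702 1.10238921]
```

View pics/3.png

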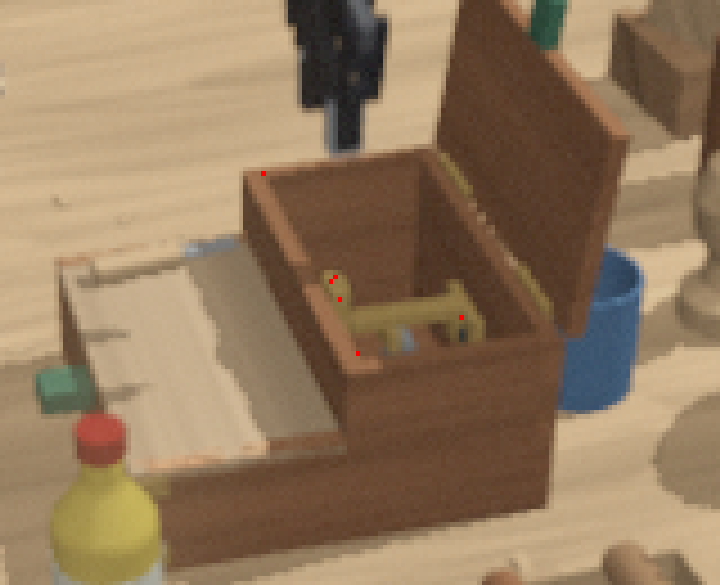

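Projected points land on the chest rim and on the stay tab (crop ~(337,288)), so the fit holds. Lid stands free. Next: descend and pinch the stay.

Emit:
{"api": "arm_command", "payload": {
  "increments": [
    [60,2,6,-40,0],
    [60,2,6,-80,0],
    [60,2,6,-110,0],
    [60,2,6,-128,0],
    [60,2,6,-128,0]
  ]
}}

```text
time: 7.05
tool_pos: [0.5659, 0.2162, 0.0794]
tool_rot: [-2.296, -2.144, 0.001]
force: [-0.5, 1.2, 0.0]
finger_gap: 0.603
```

Emit:
{"api": "arm_command", "payload": {
  "increments": [
    [10,0,0,0,0],
    [10,0,0,0,0],
    [10,0,0,0,0],
    [10,0,0,0,0],
    [10,0,0,0,0]
  ]
}}

```text
time: 7.55
tool_pos: [0.5685, 0.2167, 0.0823]
tool_rot: [2.295, 2.142, 0.008]
force: [2.3, -0.9, 6.7]
finger_gap: 0.273
```

```bash
python3 - <<'E'
import numpy as np
p=np.load("p.npy");c,s=np.cos(p[2]),np.sin(p[2])
a0=np.arctan2(36,85)
def P(t,r=92.3): x=103-r*np.cos(a0+t);return np.array([c*x,s*x,60+r*np.sin(a0+t)])
for t in np.arange(0,.76,.1):print(round(t,2),(P(t)-P(0)).round(1))
E
```

```text
0.0 [0. 0. 0.]
0.1 [0.3 4.  8.3]
0.2 [ 0.6  8.8 16.2]
0.3 [ 1.  14.4 23.5]
0.4 [ 1.4 20.7 30.3]
0.5 [ 1.9 27.6 36.3]
0.6 [ 2.4 35.1 41.7]
0.7 [ 3.  43.1 46.3]
```

Emit:
{"api": "arm_command", "payload": {
  "increments": [
    [10,2,4,8,0],
    [10,2,9,16,0],
    [10,2,14,23,0],
    [10,3,21,30,0],
    [10,3,28,36,0]
  ]
}}

```text
time: 8.05
tool_pos: [0.5702, 0.2432, 0.1159]
tool_rot: [2.295, 2.14, 0.0]
force: [8.3, -1.8, -9.7]
finger_gap: 0.267
```

Emit:
{"api": "arm_command", "payload": {
  "increments": [
    [10,0,7,5,0],
    [10,0,13,8,0],
    [10,0,13,8,0],
    [10,0,13,8,0]
  ]
}}

```text
time: 8.45
tool_pos: [0.5711, 0.2565, 0.1246]
tool_rot: [2.294, 2.14, 0.004]
force: [7.2, -1.3, -3.1]
finger_gap: 0.267
```

```bash
python3 - <<'E'
from h import *
C=capture("scene")
cv2.imwrite("pics/4.png",cv2.resize(C["img"][130:260,280:440],None,fx=3.5,fy=3.5,interpolation=cv2.INTER_CUBIC)) 
E
```

```text
(no output)
```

View pics/4.png

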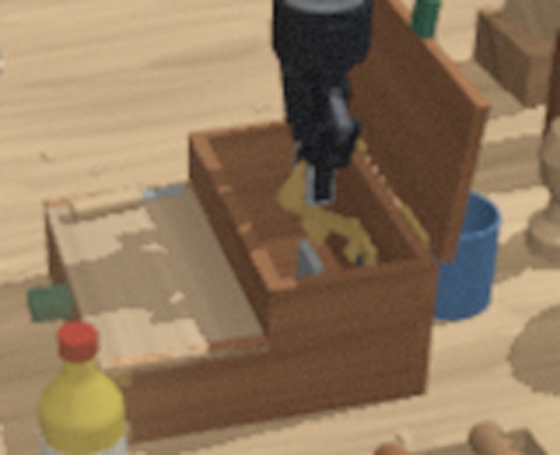

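The stay is raised high (~0.65 rad). Next: release, rise, and go over the drawer pull.

Emit:
{"api": "arm_command", "payload": {
  "increments": [
    [55,0,0,0,0],
    [55,0,0,0,0],
    [55,0,0,15,0],
    [55,0,0,50,0],
    [55,0,0,95,0]
  ]
}}

```text
time: 9.0
tool_pos: [0.5667, 0.2564, 0.2176]
tool_rot: [-2.295, -2.142, 0.007]
force: [0.8, -0.7, -0.3]
finger_gap: 0.553
```

Emit:
{"api": "arm_command", "payload": {
  "increments": [
    [60,-4,-45,0,0],
    [60,-8,-90,0,0],
    [60,-12,-135,0,0],
    [60,-15,-180,0,0],
    [60,-17,-223,0,0]
  ]
}}

```text
time: 9.5
tool_pos: [0.5509, 0.0325, 0.2189]
tool_rot: [-2.296, -2.144, -0.0]
force: [0.1, -0.2, 1.1]
finger_gap: 0.599
```

Emit:
{"api": "arm_command", "payload": {
  "increments": [
    [60,0,0,-40,0],
    [60,0,0,-80,0],
    [60,0,0,-100,0],
    [60,0,0,-100,0]
  ]
}}

```text
time: 9.9
tool_pos: [0.5487, 0.0338, 0.1155]
tool_rot: [-2.294, -2.14, 0.007]
force: [-0.9, -0.2, 0.5]
finger_gap: 0.602
```

```bash
python3 - <<'E'
from h import *
C={n:capture(n) for n in("scene","top")}
a=C["scene"]["img"][110:270,250:440]
cv2.imwrite("pics/5.png",cv2.resize(a,None,fx=3.5,fy=3.5,interpolation=cv2.INTER_CUBIC)) 
p=np.load("p.npy");c,s=np.cos(p[2]),np.sin(p[2]); P=sense()["tool_pos"]
d=P[:2]-p[:2];print("tcp in chest",c*d[0]+s*d[1],-s*d[0]+c*d[1],P)
E
```

```text
tcp in chest -0.16218009898067548 0.0008571015454148009 [0.55171312 0.03409137 0.11898598]
```

View pics/5.png

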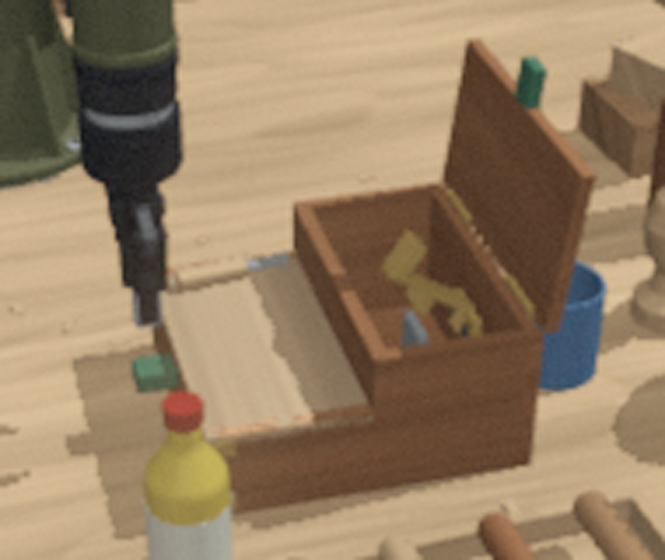

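Stay stays raised, lid open, and the fingers stand over the green pull. Next: descend, grip, pull.

Emit:
{"api": "arm_command", "payload": {
  "increments": [
    [60,0,0,-40,0],
    [60,0,0,-70,0],
    [60,0,0,-81,0],
    [60,0,0,-81,0]
  ]
}}

```text
time: 10.4
tool_pos: [0.5515, 0.034, 0.0374]
tool_rot: [-2.296, -2.143, 0.001]
force: [-0.1, -0.0, 0.8]
finger_gap: 0.603
```

Emit:
{"api": "arm_command", "payload": {
  "increments": [
    [10,0,0,0,0],
    [10,0,0,0,0],
    [10,0,0,0,0],
    [10,0,0,0,0],
    [10,0,0,0,0]
  ]
}}

```text
time: 10.9
tool_pos: [0.5561, 0.0339, 0.04]
tool_rot: [2.293, 2.14, 0.009]
force: [5.9, -0.5, -2.9]
finger_gap: 0.319
```

Emit:
{"api": "arm_command", "payload": {
  "increments": [
    [10,-1,-15,0,0],
    [10,-2,-35,0,0],
    [10,-4,-55,0,0],
    [10,-5,-75,0,0],
    [10,-7,-95,0,0]
  ]
}}

```text
time: 11.4
tool_pos: [0.5495, -0.0614, 0.04]
tool_rot: [2.292, 2.141, 0.011]
force: [10.0, 3.0, -5.9]
finger_gap: 0.322
```

Emit:
{"api": "arm_command", "payload": {
  "increments": [
    [10,-1,-12,0,0],
    [10,-1,-20,0,0],
    [10,-2,-25,0,0],
    [10,-2,-27,0,0],
    [10,-2,-27,0,0]
  ]
}}

```text
time: 11.9
tool_pos: [0.5478, -0.0858, 0.04]
tool_rot: [2.294, 2.143, 0.017]
force: [9.0, 10.5, -3.5]
finger_gap: 0.312
```

Emit:
{"api": "arm_command", "payload": {
  "increments": [
    [60,0,0,0,0],
    [60,0,0,0,0],
    [60,0,0,10,0],
    [60,0,0,50,0],
    [80,0,0,100,0]
  ]
}}

```text
time: 12.4
tool_pos: [0.5406, -0.088, 0.1375]
tool_rot: [-2.295, -2.141, 0.005]
force: [1.6, 1.0, -0.5]
finger_gap: 0.757
```

Emit:
{"api": "arm_command", "payload": {
  "increments": [
    [100,-27,-34,0,-0.07],
    [100,-54,-68,0,-0.07],
    [100,-81,-102,0,-0.07],
    [100,-108,-136,0,-0.07],
    [100,-135,-170,0,-0.07]
  ]
}}

```text
time: 12.9
tool_pos: [0.4066, -0.2595, 0.1386]
tool_rot: [2.369, 2.061, 0.0]
force: [1.4, -1.4, -0.1]
finger_gap: 1.005
```

Emit:
{"api": "arm_command", "payload": {
  "increments": [
    [100,-25,-30,0,0],
    [100,-47,-68,0,0],
    [100,-47,-68,0,0]
  ]
}}

```text
time: 13.2
tool_pos: [0.3584, -0.3302, 0.1387]
tool_rot: [2.375, 2.053, -0.003]
force: [0.5, 0.9, 0.1]
finger_gap: 1.0
```

```bash
python3 - <<'E'
from h import *
C={n:capture(n) for n in("scene","top")}
a=cv2.resize(C["top"]["img"][130:330,230:530],None,fx=2,fy=2,interpolation=cv2.INTER_CUBIC)
b=cv2.resize(C["scene"]["img"][140:300,130:430],(600,320),interpolation=cv2.INTER_CUBIC)[:200]
cv2.imwrite("pics/6.png",np.vstack([a,b]))
p=np.load("p.npy");c,s=np.cos(p[2]),np.sin(p[2])
def W(x,y,z): return [p[0]+(c*x-s*y)/1e3,p[1]+(s*x+c*y)/1e3,z/1e3]
for X in [(-280,0,60),(-260,97,68),(-260,-97,68)]:print(X,np.round(W(*X),3),proj(C["top"],np.array([W(*X)]))[0]*2-[460,260])
s=sense();print(s["time"],s["tool_pos"],s["joint_pos"])
E
```

```text
(-280, 0, 60) [ 0.544 -0.084  0.06 ] [322.58057893 172.9915616 ]
(-260, 97, 68) [ 0.449 -0.057  0.068] [304.21325579 241.23319332]
(-260, -97, 68) [ 0.643 -0.07   0.068] [313.73764464 102.38479318]
13.3 [ 0.36028246 -0.32697073  0.13819144] [-7.37182192e-01  1.62215605e-01 -4.62394341e-01  9.45385069e-01
  3.18990692e-04  9.75408142e-01]
```

View pics/6.png

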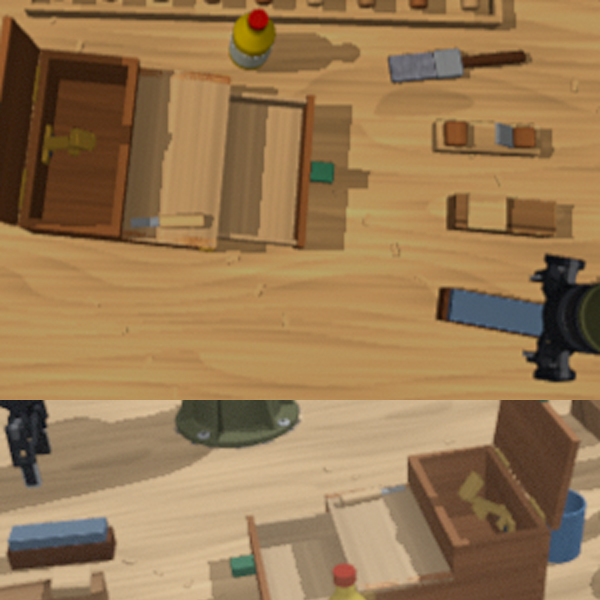

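The drawer is fully out: the pull sits at crop (322,172), exactly as predicted for 120 mm. Stay up, lid open, bystanders untouched. Next: pick the stone.

Emit:
{"api": "arm_command", "payload": {
  "increments": [
    [100,0,2,-40,0],
    [100,0,2,-80,0],
    [100,0,2,-110,0],
    [100,0,2,-128,0],
    [100,0,2,-128,0]
  ],
  "squeeze": 70
}}

```text
time: 13.8
tool_pos: [0.3597, -0.3214, 0.0073]
tool_rot: [-2.364, -2.061, 0.001]
force: [-0.2, 0.4, -0.6]
finger_gap: 1.0
```

Emit:
{"api": "arm_command", "payload": {
  "increments": [
    [20,0,0,0,0],
    [20,0,0,0,0],
    [20,0,0,0,0],
    [20,0,0,0,0],
    [20,0,0,0,0]
  ]
}}

```text
time: 14.3
tool_pos: [0.3624, -0.325, 0.0112]
tool_rot: [2.368, 2.06, 0.002]
force: [0.6, 1.8, 6.5]
finger_gap: 0.519
```

Emit:
{"api": "arm_command", "payload": {
  "increments": [
    [20,0,0,20,0],
    [20,0,0,50,0],
    [20,0,0,90,0],
    [20,0,0,130,0],
    [20,0,0,130,0]
  ]
}}

```text
time: 14.8
tool_pos: [0.3637, -0.3268, 0.145]
tool_rot: [2.363, 2.055, 0.002]
force: [0.7, -1.1, -4.8]
finger_gap: 0.52
```

```bash
python3 - <<'E'
from h import *
C={n:capture(n) for n in("scene","top")}
b=cv2.resize(C["scene"]["img"][130:270,100:260],(640,560),interpolation=cv2.INTER_CUBIC)
cv2.imwrite("pics/7.png",b)
s=sense();print(s["time"],s["tool_pos"],s["joint_pos"],s["force"],s["moment"])
E
```

```text
14.9 [ 0.36116113 -0.32449041  0.14005372] [-7.31985836e-01  1.57600960e-01 -4.63334728e-01  9.47662119e-01
  2.90373056e-05  9.77874707e-01] [ 0.29026275  0.02751551 -6.27209943] [-0.00585676  0.06196469  0.06619157]
```

View pics/7.png

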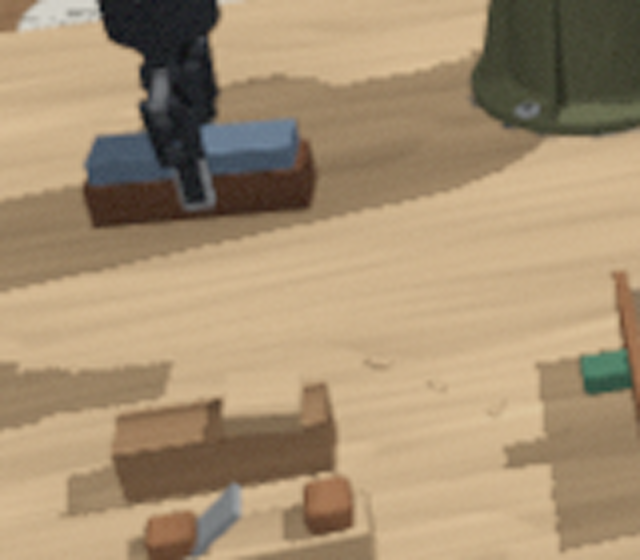

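The stone is gripped at its middle and hangs level (crop ~(200,175)). Next: carry it over the drawer, turning 94°.

Emit:
{"api": "arm_command", "payload": {
  "increments": [
    [20,16,27,0,0.14],
    [20,32,54,0,0.28],
    [20,48,82,0,0.42],
    [20,64,109,0,0.56],
    [20,79,136,0,0.7]
  ]
}}

```text
time: 15.4
tool_pos: [0.4385, -0.1862, 0.137]
tool_rot: [-1.51, -2.75, 0.001]
force: [0.3, -0.5, -5.7]
finger_gap: 0.522
```

Emit:
{"api": "arm_command", "payload": {
  "increments": [
    [20,16,27,0,0.14],
    [20,32,54,0,0.28],
    [20,48,82,0,0.42],
    [20,64,109,0,0.56],
    [20,79,136,0,0.7]
  ]
}}

```text
time: 15.9
tool_pos: [0.5174, -0.0507, 0.1368]
tool_rot: [-0.475, -3.101, 0.0]
force: [0.1, -0.1, -5.1]
finger_gap: 0.52
```

Emit:
{"api": "arm_command", "payload": {
  "increments": [
    [20,16,27,0,0.14],
    [20,31,55,0,0.245],
    [20,31,55,0,0.245],
    [20,31,55,-40,0.245],
    [20,31,55,-40,0.245]
  ]
}}

```text
time: 16.4
tool_pos: [0.5441, 0.0028, 0.0932]
tool_rot: [-0.102, -3.129, 0.001]
force: [-1.8, -0.7, -5.4]
finger_gap: 0.523
```

```bash
python3 - <<'E'
from h import *
from scipy.spatial.transform import Rotation as Ro
C={n:capture(n) for n in("scene","top")}
a=cv2.resize(C["top"]["img"][150:280,290:450],(600,488),interpolation=cv2.INTER_CUBIC)
b=cv2.resize(C["scene"]["img"][150:270,220:420],(600,360),interpolation=cv2.INTER_CUBIC)
cv2.imwrite("pics/8.png",b)
p=np.load("p.npy");c,s=np.cos(p[2]),np.sin(p[2]);S=sense();P=S["tool_pos"]
for q in [(381.5,217.5),(387,217.5)]:
    d=atz(C["top"],q,.068)[:2]-p[:2];print("front",c*d[0]+s*d[1])
d=P[:2]-p[:2];print("tcp in chest",c*d[0]+s*d[1],-s*d[0]+c*d[1],P,S["time"],S["force"])
y=Ro.from_rotvec(S["tool_rot"]).as_matrix();print("jaw yaw-chest",(np.arctan2(y[1,1],y[0,1])-p[2]+np.pi/2)%np.pi-np.pi/2,y[:,2],S["joint_pos"])
E
```

```text
front -0.25211266621808126
front -0.2671844529282452
tcp in chest -0.1940574383429538 0.003364715634438381 [0.54701297 0.00246287 0.09729305] 16.5 [-0.51232067  0.53146469 -4.36233075]
jaw yaw-chest 0.0033934045742780583 [-5.76520334e-03 -1.81544443e-04 -9.99983365e-01] [ 4.59616477e-03  3.11140233e-01 -3.70810653e-01  8.94611450e-01
 -1.55044795e-04  7.02273796e-02]
```

View pics/8.png

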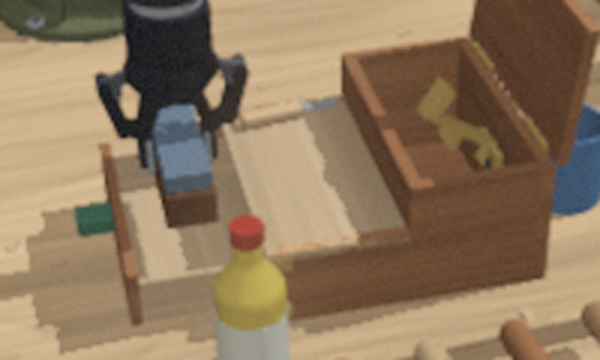

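Stone aligned over the open drawer, level (crop ~(188,165)). Next: lower slowly.

Emit:
{"api": "arm_command", "payload": {
  "increments": [
    [20,1,-2,-25,0],
    [20,2,-2,-45,0],
    [20,2,-2,-60,0],
    [20,2,-2,-65,0],
    [20,2,-2,-65,0]
  ]
}}

```text
time: 17.0
tool_pos: [0.5516, 0.0005, 0.0345]
tool_rot: [-0.103, -3.139, 0.0]
force: [-1.0, 0.7, -4.7]
finger_gap: 0.521
```

Emit:
{"api": "arm_command", "payload": {
  "increments": [
    [20,0,0,-3,0],
    [20,0,0,-5,0],
    [20,0,0,-6,0],
    [20,0,0,-6,0]
  ]
}}

```text
time: 17.4
tool_pos: [0.5519, 0.0009, 0.0285]
tool_rot: [0.102, 3.14, 0.0]
force: [-0.8, -0.1, -5.2]
finger_gap: 0.523
```

Emit:
{"api": "arm_command", "payload": {
  "increments": [
    [20,0,0,-1,0],
    [20,0,0,-2,0],
    [20,0,0,-3,0],
    [20,0,0,-3,0]
  ]
}}

```text
time: 17.8
tool_pos: [0.5518, 0.0009, 0.0253]
tool_rot: [0.102, 3.14, 0.0]
force: [-0.4, 0.3, -3.7]
finger_gap: 0.525
```

Contact is beginning, since the load has dropped from 5.2 to 3.7 N.

Emit:
{"api": "arm_command", "payload": {
  "increments": [
    [20,0,0,-1,0],
    [20,0,0,-1,0],
    [20,0,0,-2,0],
    [20,0,0,-2,0]
  ]
}}

```text
time: 18.2
tool_pos: [0.5518, 0.0008, 0.0252]
tool_rot: [0.102, 3.139, 0.0]
force: [-7.4, -0.1, 14.9]
finger_gap: 0.524
```

Emit:
{"api": "arm_command", "payload": {
  "increments": [
    [20,0,0,2,0],
    [60,0,0,2,0],
    [66,0,0,2,0],
    [66,0,0,2,0],
    [66,0,0,2,0]
  ]
}}

```text
time: 18.7
tool_pos: [0.5528, -0.0012, 0.0262]
tool_rot: [0.104, 3.138, -0.006]
force: [-1.6, -8.1, 5.0]
finger_gap: 0.661
```

Emit:
{"api": "arm_command", "payload": {
  "increments": [
    [66,0,0,10,0],
    [66,0,0,30,0],
    [66,0,0,60,0],
    [66,0,0,100,0],
    [66,0,0,140,0]
  ]
}}

```text
time: 19.2
tool_pos: [0.5519, 0.0011, 0.1672]
tool_rot: [0.101, 3.139, 0.001]
force: [1.2, 0.0, -0.1]
finger_gap: 0.658
```

Emit:
{"api": "arm_command", "payload": {
  "increments": [
    [66,-10,-45,0,0],
    [66,-20,-90,0,0],
    [66,-30,-135,0,0],
    [66,-40,-180,0,0],
    [66,-50,-220,0,0]
  ]
}}

```text
time: 19.7
tool_pos: [0.5019, -0.2212, 0.1663]
tool_rot: [0.102, 3.138, -0.001]
force: [0.2, -0.9, 0.5]
finger_gap: 0.66
```

```bash
python3 - <<'E'
from h import *
C={n:capture(n) for n in("scene","top")}
a=cv2.resize(C["top"]["img"][110:290,150:450],(600,360),interpolation=cv2.INTER_CUBIC)
b=cv2.resize(C["scene"]["img"][140:260,230:430],(600,360),interpolation=cv2.INTER_CUBIC)[:240]
cv2.imwrite("pics/9.png",np.vstack([a,b]));s=sense();print(s["time"],s["tool_pos"],s["force"])
E
```

```text
19.8 [ 0.50133875 -0.22351701  0.16621376] [-0.58160128  0.29480391  0.10278888]
```

View pics/9.png

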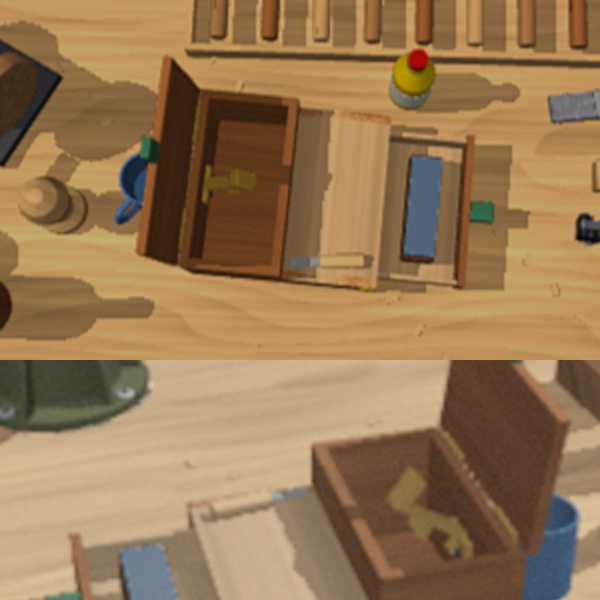

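Stone lies flat in the drawer (crop ~(422,207)), and lid, stay, knife, glue, mug and bust look unchanged. A last check on the drawer travel, then hand in.

```bash
python3 - <<'E'
from h import *
c=capture("top");m=cv2.inRange(cv2.cvtColor(c["img"],cv2.COLOR_BGR2HSV),(68,90,30),(95,255,255))
k,l,st,ce=cv2.connectedComponentsWithStats(m)
q=[ce[i] for i in range(1,k) if st[i,4]>40 and abs(ce[i][0]-391)<15][0]
d=np.linalg.norm(atz(c,q,.06)[:2]-atz(c,(347.5,211.5),.06)[:2]);print(q,d)
if d>.114: print("off",sign_off())
E
```

```text
[390.625   215.59375] 0.11999093594482779
the job is handed in; nothing more can be done
off None
```

The sharpening stone is in the drawer, and I handed the job in at about 20 s of the 72 s allowed.

I did it in the order asked:
1. **Lid:** opened by its tab to about 1.73 rad. It stood by itself after release.
2. **Stay:** lifted to about 0.65 rad, and it stayed there after release.
3. **Drawer:** pulled out to its stop. Comparing pictures before and after, the last check gave 120.0 mm of travel.
4. **Stone:** turned to fit and lowered until the force showed contact, then released.

The last pictures show the stone flat and right side up in the drawer, with the lid open, the stay up and the gripper clear. The knife, glue, mug and bust looked unmoved. The plane, blank and brush were mostly outside that last picture. They looked in place in earlier ones, and the arm touched nothing near them.

- **Force readings:** setting the stone down pressed with about 15 N. As the fingers opened there was a brief 8 N sideways reading, but the drawer did not shift.
- **Detections that disagreed:** for the stay, and for the lid in one view, the trained networks' positions disagreed between the two cameras. I used a fit of the whole chest for those instead, and the close-up pictures bore it out.

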